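# Feel out the release notch of the inspection clamp

### The arm

A 6-joint arm with a two-finger parallel gripper is mounted at the origin on the work surface. World frame = base frame: x ahead of the robot, y to its left, z up, the work surface at z = 0. Lengths are in mm, angles in degrees, forces in N, time in s.
With the tool pointing down it reaches from about 400 to 925 mm from the base axis. Payload 12.5 kg.
Tool frame: the origin (TCP) lies between the finger pads; the fingertips stand 17 mm ahead of it and the grasp point (between the pads) lies 2 mm behind it (env.tcp_to_tips is the distance from the TCP to the fingertips, in mm); z points along the fingers, y is the direction in which the jaws open and shut (so a half turn about z gives the same grasp; the last joint's range is limited). The gripper opens to 95 mm and grips with 3 to 60 N. Pads are 20 mm wide; open, the fingers measure 119 mm over their backs; the gripper's body (75 mm by 180 mm) begins 59 mm behind the grasp point.
Start: joints at [61.73, 28.126, 89.318, -0, 62.55, -6.05], TCP at [236.33, 578.613, 231.661] pointing down, gripper open.
Joint ranges: [-177.58, 177.58], [-47.91, 125.51], [2.72, 160], [-65.01, 245.01], [3.68, 167.84], [-153.87, 153.87]. Speed limits (degrees/s): [127.2, 127.2, 159.86, 180, 180, 180].

### API

Orientations are given as [roll, pitch, yaw] about the fixed x, y, z axes, in that order (R = Rz(yaw) Ry(pitch) Rx(roll)).
In Python, from workcell import env, cams gives the robot as it stands. The module is installed in compiled form; this text tells all that it offers.
- The arm moves only by the shell command python3 -m creep 'ROWS'. ROWS is a JSON object of lists of equal length, an entry for each row: "xyz": the shift along the tool's x, y, z in m, a list of three; "spin": the turn about the tool's z in degrees; "fingers": the closure, from -1 (fully open) to 1 (shut). In form: {"xyz": [[x, y, z], ...], "spin": [spin, ...], "fingers": [fingers, ...]}. A call has 1 to 8 rows; each row shifts and turns the commanded pose from where the row before left it, along the tool's axes as they then stand; what a row does not reach is not made up. A row lasts 1/10 s, in which the tool goes at most 50 mm and 8.59 degrees, less where a joint would pass 70% of its speed; a pose out of reach is approached as far as the arm can. A call with a gripper value outside its range is refused whole. The fingers move at their own pace and stop on an object; the grip force is fixed at half the most. Time passes only in rows, so rows that do not move let the fingers close. It gives the time, the measured TCP pose, the force and the opening at its end, in the units of the state.
- env.get_state(): the state, without advancing time (a new reading comes with each control period).
- cams.snapshot(name): name is "scene" or "top" or "wrist"; returns the picture (384x512x3 uint8, blue, green, red); there is no depth.
- cams.camera_model(name): a dict with "camera_matrix" (3x3 intrinsics, pixels), "k1" (the pictures are not rectified: a ray, as slopes to the right and down, at radius r is drawn at 1 + k1 r^2 times it, then the intrinsics apply), "cam_to_world" (4x4, takes a point from camera to world coordinates); the wrist camera has in their place "hand_eye" (4x4, takes a point from camera to tool coordinates, whose origin is the TCP and whose axes are the flange's). Camera axes: x right, y down, z forward; pixel columns grow to the right and rows downward; lengths in mm; the calibration is good to about 2 mm. A picture is of the moment at which its call begins: read the wrist's pose just before it. camera_model takes no time and is no camera call.
- env.close_job(): hands the job in, once; it reports no verdict.
The state is a dict: "clock": time; "qpos": joint angles; "dq": joint speeds; "tau": joint torques, N m; "eef_pos": TCP position; "orientation": TCP orientation; "ft_force": force on the tool from outside, world axes, zero at the start; "wrist_torque": the same for the moment, N m; "finger_gap": finger opening in mm.
Only numpy, scipy, OpenCV 4.12 (cv2) and the standard library are available. Lean on these libraries where they do the work, as an engineer would, in place of code of your own. Each camera call takes 0.05 s, during which the arm holds its last target.

### The job

The release key of this clamp is sunk in a notch somewhere in the top of the aluminium lock bar. Rest a fingertip lightly on the bar's top close beside one of the yellow guides, run it along the bar until it finds the notch, then press the key in there gently but fully down, so that the clamp opens, and finish while still holding it down so that a colleague can take the part out. Do not pick up or shift the part or anything else on the bench.

Things in the scene. Friction and masses are not known exactly. Their poses are not given: they have to be found in the camera images.
- fixture: clamping fixture bolted to the table: blue plate 200 x 360 x 20 mm, aluminium lock bar along its robot side, two yellow guides round the bar, behind it a cradle and red-handled clamp. Origin on the table under point edge; x across the bar away from the robot, y along it. Plate x -40 to 160 mm; cradle and clamp at x 75 to 200, |y| under 75, up to 125 mm high
- edge (a point): middle of the bar's flat top, half-way between the guides, 60 mm above the table; x across the bar, y along it, z up. Bar 30 mm wide (x), filling all the 260 mm between the guides (inner faces at y +-130 mm, 50 mm wide in x, 9.5 mm above the bar's top). It was slid along and locked: its one notch has its centre anywhere from y -55 to +55 mm; where is not told, feel or look
- key (a joint): travel in m of the black release key (26 mm wide in x), straight down: 0 at rest, 0.008 at its firm stop; sprung, about 2 N to start, 5 to 6 N at the stop, comes back up. It is the floor of the notch, 8 mm below the bar's top. The notch is cut across the bar's full width, open at both sides and above, 42 mm long along y, with upright ends
- clamp (a joint): angle of the clamp arm in rad: 0 shut on the part, about 0.64 fully open. It is geared to the key (80 rad per m of key travel) and falls shut when the key comes up
- part_mid (a point): centre of the steel handpiece (22 mm thick, 125 mm long, green and black ends) lying loose along the cradle under the clamp. Not to be moved
- gauge_ring: brass ring gauge, 44 mm across, 18 mm high, standing on the blue plate; origin under its centre. Leave it alone
- plug_gauge: small steel plug gauge, 26 mm across, 36 mm high, standing on the blue plate; origin under its centre. Leave it alone
- jar: amber jar with white cap, 56 mm across, 75 mm high, on the table; origin under its centre. Leave it alone
- loupe: black eye loupe, 40 mm across, 38 mm high, on the table; origin under its centre. Leave it alone
- driver: grey-handled screwdriver lying on the table. Leave it alone
- cup: white plastic cup, 72 mm across, 85 mm high, on the table; origin under its centre. Leave it alone

How it is judged (in metres and radians):
On the way, in this order (a step that is already met when the one before it is completed fails the run):
1. a fingertip rests on the bar near one guide (more than 88 mm along the bar from the middle), key not pressed (contact force between the fingers and fixture above 0.4 N and value of joint key below 0.001 m and x of the grasp point in the frame of edge between -0.06 and 0.06 m and (y of the grasp point in the frame of edge between 0.088 and 0.16 m or y of the grasp point in the frame of edge between -0.16 and -0.088 m)), for 0.1 s.
2. the fingertip has come along the bar towards the middle (less than 84 mm from it), still touching, key not yet pressed (contact force between the fingers and fixture above 0.4 N and value of joint key below 0.001 m and x of the grasp point in the frame of edge between -0.06 and 0.06 m and y of the grasp point in the frame of edge between -0.084 and 0.084 m), for 0.05 s.
3. the key is pressed fully down by the fingers (value of joint key above 0.0065 m and contact force between the fingers and fixture above 2 N), for 0.2 s.
At the end, for the whole second after the job is handed in: the fingers hold the key down by at least 6.5 of its 8 mm with more than 2 N, the clamp is open by at least 0.48 rad, and the part lies in its cradle within 12 mm of where it was (all of step 3 and value of joint clamp above 0.48 rad and distance of part_mid from where it was at the start of the episode below 0.012 m); the arm keeps its last pose, push and grip.
It fails at once if the fixture is pushed with more than 40 N (contact force between the fingers and fixture above 40 N).
It fails at once if the part is shifted or lifted by more than 12 mm (distance of part_mid from where it was at the start of the episode above 0.012 m).
It fails at once if a bystander is shifted or lifted by more than 20 mm (distance of any of gauge_ring, plug_gauge, jar, loupe, driver, cup from where it was at the start of the episode above 0.02 m).
It also fails if it takes over 51 s, if anything falls off the work surface, if the arm or the gripper's body presses on something with over 40 N, if the wrist force passes 120 N, or if a joint passes its speed limit or range.

## Working session

There is one attempt and no reset: what is moved stays moved. The work goes in short steps, Python scripts to look and compute and a shell command to move; the robot and the scene stay as the last step left them, time stands still between calls to the robot, and variables do not carry over. Pictures are saved under pics/ and viewed, and the job is handed in when it is done.

```bash
mkdir -p pics; python3 - <<'E'
from workcell import env, cams
import cv2, numpy as np
print(env.get_state(), env.tcp_to_tips)
for n in ["scene","top","wrist"]:
    im=cams.snapshot(n); cv2.imwrite(f"pics/a_{n}.png",im)
    m=cams.camera_model(n); print(n,{k:np.round(v,4).tolist() for k,v in m.items()})
E
```

```text
{'clock': 0.0, 'qpos': array([ 6.17296561e+01,  2.81653788e+01,  8.93493724e+01, -9.14086161e-04,
        6.25519980e+01, -6.04920487e+00]), 'dq': array([ 0.06089911, -0.0234326 , -0.04698609, -0.05267659,  0.01583292,
        0.03867892]), 'tau': array([-1.90849998e-03, -6.12639213e+01, -2.58175832e+01,  6.91884826e-02,
        4.82149317e-02, -1.60582217e-04]), 'eef_pos': array([236.2241314 , 578.39016131, 231.05292512]), 'orientation': array([-1.79933537e+02, -6.22801724e-03,  1.57779279e+02]), 'ft_force': array([-0.39632567,  0.08394757, -0.6870095 ]), 'wrist_torque': array([0.00461066, 0.00037685, 0.00530594]), 'finger_gap': 94.7955579552553} 17.0
scene {'camera_matrix': [[367.6002, 0.0, 249.836], [0.0, 367.6002, 191.5819], [0.0, 0.0, 1.0]], 'k1': 0.027, 'cam_to_world': [[0.1304, 0.6979, -0.7042, 1453.7929], [0.9914, -0.0841, 0.1002, -124.686], [0.0107, -0.7112, -0.7029, 1001.2226], [0.0, 0.0, 0.0, 1.0]]}
top {'camera_matrix': [[371.3145, 0.0, 249.7794], [0.0, 371.3145, 190.945], [0.0, 0.0, 1.0]], 'k1': -0.0602, 'cam_to_world': [[0.0064, -0.9918, 0.1276, 371.924], [-1.0, -0.0068, -0.0029, -10.1696], [0.0037, -0.1275, -0.9918, 1211.5277], [0.0, 0.0, 0.0, 1.0]]}
wrist {'camera_matrix': [[270.0834, 0.0, 249.95], [0.0, 270.0834, 192.3938], [0.0, 0.0, 1.0]], 'k1': 0.0061, 'hand_eye': [[-0.0013, -0.9702, -0.2424, 67.7608], [1.0, -0.0013, -0.0003, 1.5575], [-0.0, -0.2424, 0.9702, -154.0637], [0.0, 0.0, 0.0, 1.0]]}
```

View pics/a_scene.png

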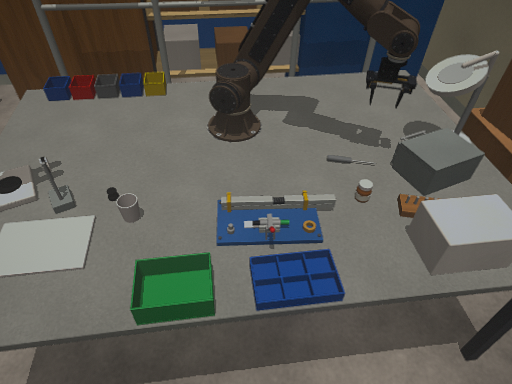

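View pics/a_top.png

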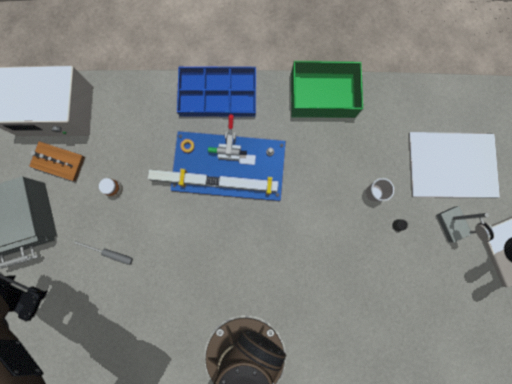

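View pics/a_wrist.png

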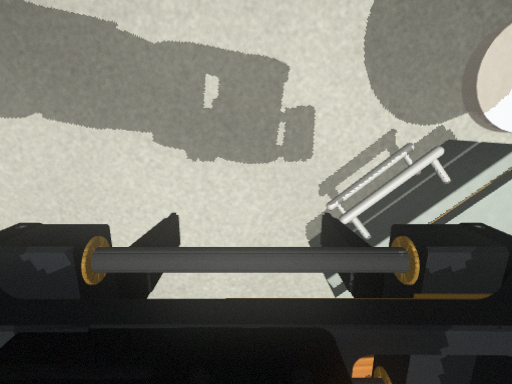

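The top view shows the bar from (150,176) to (278,187), with guides near (182,178) and (269,186) and a dark notch near (212,181). I'll enlarge it.

```bash
python3 - <<'E'
import cv2
im=cv2.imread("pics/a_top.png")[125:205,140:300]
cv2.imwrite("pics/b_top.png",cv2.resize(im,None,fx=5,fy=5,interpolation=cv2.INTER_CUBIC))
im=cv2.imread("pics/a_scene.png")[180:250,205:345]
cv2.imwrite("pics/b_scene.png",cv2.resize(im,None,fx=5,fy=5,interpolation=cv2.INTER_CUBIC))
E
```

```text
(no output)
```

View pics/b_top.png

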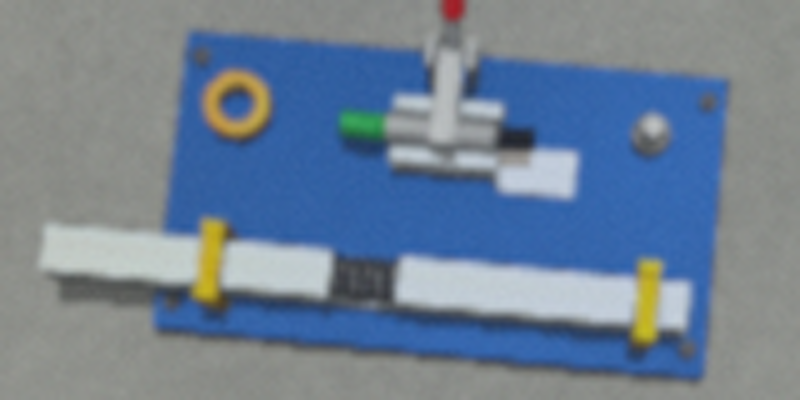

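View pics/b_scene.png

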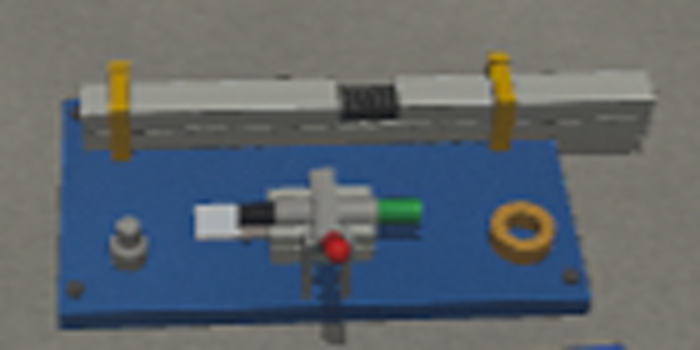

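```bash
cat > h.py <<'E'
import numpy as np, cv2
from workcell import env, cams
def ray(name,u,v,T=None):
    m=cams.camera_model(name);K=m["camera_matrix"];k=m["k1"]
    d=np.array([(u-K[0,2])/K[0,0],(v-K[1,2])/K[1,1]]);p=d.copy()
    for _ in range(20): p=d/(1+k*(p@p))
    M=m["cam_to_world"] if T is None else T@m["hand_eye"]
    return M[:3,3],M[:3,:3]@np.array([p[0],p[1],1])
def at(name,u,v,z,T=None):
    o,d=ray(name,u,v,T); return o+d*(z-o[2])/d[2]
def pose():
    from scipy.spatial.transform import Rotation as R
    s=env.get_state();T=np.eye(4);T[:3,:3]=R.from_euler("xyz",s["orientation"],degrees=True).as_matrix();T[:3,3]=s["eef_pos"];return T
E
python3 - <<'E'
from h import *
def top(u,v,z): return np.round(at("top",140+(u+.5)/5-.5,125+(v+.5)/5-.5,z),1)
def sc(u,v,z): return np.round(at("scene",205+(u+.5)/5-.5,180+(v+.5)/5-.5,z),1)
for n,u,v,z in [("gL",213,260,69.5),("gR",648,301,69.5),("notchL",333,275,60),("notchR",397,280,60),("barLtop",44,225,60),("barLbot",40,272,60),("barRtop",691,281,60),("barRbot",688,330,60),("plateTL",190,33,20),("plateTR",727,80,20),("plateBL",155,328,20),("plateBR",703,378,20)]: print(n,top(u,v,z))
print('scene')
for n,u,v,z in [("gR",119,66,69.5),("gL",499,60,69.5),("nR",338,92,60),("nL",397,88,60),("barBackR",82,115,60),("barBackL",655,98,60),("plateBR",62,318,20),("plateBL",590,303,20)]: print(n,sc(u,v,z))
E
```

```text
gL [562.5 197.7  69.5]
gR [538.5 -73.8  69.5]
notchL [555.  123.6  60. ]
notchR [552.1  83.3  60. ]
barLtop [585.9 307.5  60. ]
barLbot [555.8 308.7  60. ]
barRtop [ 552.8 -101.3   60. ]
barRbot [521.7 -99.3  60. ]
plateTL [723.2 226.9  20. ]
plateTR [ 693.5 -128.8   20. ]
plateBL [525.8 243.1  20. ]
plateBR [ 495.7 -112.    20. ]
scene
gR [517.4 -69.1  69.5]
gL [544.1 203.8  69.5]
nR [552.9  84.8  60. ]
nL [554.  127.6  60. ]
barBackR [553.6 -98.8  60. ]
barBackL [586.  308.9  60. ]
plateBR [ 699.4 -124.8   20. ]
plateBL [730.  227.2  20. ]
```

The two cameras agree. Edge is at about (550.5, 62, 60), the fixture yaw is about -4.85°, and the notch centre is near (554, 104), which is fixture y of about +42. I'll move above fixture y of about +105 with the fingers shut.

```bash
python3 -m creep '{"xyz":[[-0.038,-0.0216,0],[-0.038,-0.0216,0],[-0.038,-0.0216,0],[-0.038,-0.0216,0],[-0.038,-0.0216,0],[-0.038,-0.0216,0],[-0.038,-0.0216,0],[-0.038,-0.0216,0]],"spin":[0,0,0,0,0,0,0,0],"fingers":[1,1,1,1,1,1,1,1]}'
```

```text
clock: 0.95
eef_pos: [453.2, 302.1, 231.6]
orientation: [180.0, -0.0, 157.8]
ft_force: [0.4, 0.6, 0.2]
finger_gap: 36.4
```

```bash
python3 -m creep '{"xyz":[[-0.0374,-0.0213,0],[-0.0374,-0.0213,0],[-0.0374,-0.0213,0],[-0.0374,-0.0213,0],[0,0,0.03],[0,0,0.03],[0,0,0],[0,0,0]],"spin":[0,0,0,0,-8.5,-8.5,-0.4,0],"fingers":[1,1,1,1,1,1,1,1]}'
python3 - <<'E'
from h import *
T=pose(); s=env.get_state(); print(np.round(T,3).tolist(), s["finger_gap"],s["ft_force"])
for n in ["wrist","top"]:
    cv2.imwrite(f"pics/c_{n}.png",cams.snapshot(n))
E
```

```text
clock: 1.75
eef_pos: [558.8, 168.4, 172.0]
orientation: [-180.0, -0.0, 175.0]
ft_force: [-0.6, 0.2, 0.3]
finger_gap: 0.5
[[-0.996, 0.088, -0.001, 558.764], [0.088, 0.996, -0.0, 168.384], [0.001, -0.0, -1.0, 171.982], [0.0, 0.0, 0.0, 1.0]] 0.5099017060959208 [-0.64510754  0.19468236  0.34127128]
```

View pics/c_wrist.png

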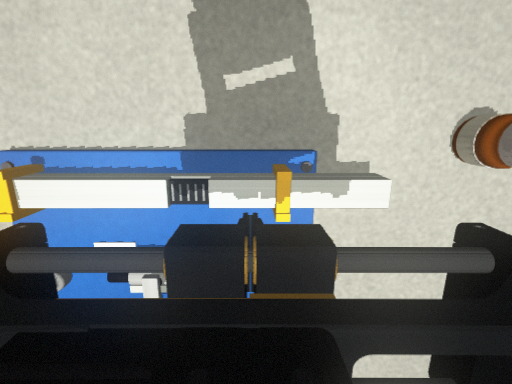

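```bash
python3 - <<'E'
from h import *
T=pose()
e=np.array([550.5,62,60]);a=np.radians(-4.85);ax=np.array([np.cos(a),np.sin(a)]);ay=np.array([-np.sin(a),np.cos(a)])
for n,u,v,z in [("nR",167,193,60),("nL",209.5,193,60),("gLin",274,180,69.5),("gLout",291,180,69.5),("gRin",16,180,69.5),("barnear",230,181,60),("barfar",230,208,60),("near2",50,180,60),("far2",50,207,60)]:
    p=at("wrist",u,v,z,T); d=p[:2]-e[:2]; print(n,p.round(1),"fx",[round(float(d@ax),1),round(float(d@ay),1)])
d=T[:2,3]-e[:2];print("tcp",d@ax,d@ay)
E
```

```text
nR [552.2  85.8  60. ] fx [-0.4, 23.9]
nL [556. 129.  60.] fx [-0.2, 67.2]
gLin [546.3 194.7  69.5] fx [-15.4, 131.9]
gLout [547.8 211.2  69.5] fx [-15.3, 148.4]
gRin [524.3 -53.9  69.5] fx [-16.3, -117.7]
barnear [545.4 151.1  60. ] fx [-12.6, 88.4]
barfar [573.8 148.1  60. ] fx [15.9, 87.8]
near2 [528.5 -28.7  60. ] fx [-14.3, -92.3]
far2 [556.3 -36.3  60. ] fx [14.0, -97.5]
tcp -0.34820249680331833 106.9964714525209
```

```bash
python3 -m creep '{"xyz":[[0,0,0.03],[0,0,0.03],[0,0,0.02],[0,0,0.007],[0,0,0.002],[0,0,0],[0,0,0]],"spin":[0,0,0,0,0,0,0],"fingers":[1,1,1,1,1,1,1]}'
```

```text
clock: 2.55
eef_pos: [559.3, 168.4, 83.9]
orientation: [180.0, 0.1, 175.2]
ft_force: [0.2, -0.2, 0.5]
finger_gap: 0.3
```

```bash
python3 -m creep '{"xyz":[[0,0,0.002],[0,0,0.002],[0,0,0.001],[0,0,0]],"spin":[0,0,0,0],"fingers":[1,1,1,1]}'
```

```text
clock: 2.95
eef_pos: [558.6, 168.2, 77.5]
orientation: [180.0, -0.0, 175.2]
ft_force: [0.6, -0.4, 0.4]
finger_gap: 0.4
```

```bash
python3 -m creep '{"xyz":[[0,0,0.001],[0,0,0]],"spin":[0,0],"fingers":[1,1]}'; python3 -m creep '{"xyz":[[0,0,0.0005],[0,0,0]],"spin":[0,0],"fingers":[1,1]}'
```

```text
clock: 3.15
eef_pos: [558.7, 168.2, 77.3]
orientation: [180.0, 0.0, 175.2]
ft_force: [-2.0, -0.2, 8.6]
finger_gap: 0.6
clock: 3.35
eef_pos: [558.7, 168.3, 77.3]
orientation: [180.0, 0.0, 175.2]
ft_force: [-4.2, -1.9, 13.3]
finger_gap: 0.7
```

```bash
python3 -m creep '{"xyz":[[0,0,-0.0008],[0,0,0]],"spin":[0,0],"fingers":[1,1]}'; python3 -m creep '{"xyz":[[0,-0.003,0],[0,-0.003,0],[0,-0.003,0],[0,0,0]],"spin":[0,0,0,0],"fingers":[1,1,1,1]}'
```

```text
clock: 3.55
eef_pos: [558.8, 168.3, 77.3]
orientation: [180.0, 0.0, 175.2]
ft_force: [-2.2, -0.7, 6.0]
finger_gap: 0.5
clock: 3.95
eef_pos: [558.5, 159.3, 77.3]
orientation: [180.0, 0.1, 175.2]
ft_force: [0.2, 1.2, 4.9]
finger_gap: 0.7
```

```bash
python3 -m creep '{"xyz":[[0,-0.003,0],[0,-0.003,0],[0,-0.003,0],[0,-0.003,0],[0,-0.003,0],[0,-0.003,0],[0,0,0]],"spin":[0,0,0,0,0,0,0],"fingers":[1,1,1,1,1,1,1]}'
```

```text
clock: 4.65
eef_pos: [557.0, 141.3, 77.3]
orientation: [180.0, 0.1, 175.2]
ft_force: [0.9, 1.0, 6.1]
finger_gap: 0.5
```

```bash
python3 -m creep '{"xyz":[[0,-0.003,0],[0,-0.003,0],[0,-0.003,0],[0,-0.003,0],[0,-0.003,0],[0,0,0]],"spin":[0,0,0,0,0,0],"fingers":[1,1,1,1,1,1]}';python3 -m creep '{"xyz":[[0,-0.003,0],[0,-0.003,0],[0,-0.003,0],[0,0,0]],"spin":[0,0,0,0],"fingers":[1,1,1,1]}'
```

```text
clock: 5.25
eef_pos: [555.7, 126.3, 77.3]
orientation: [180.0, 0.1, 175.2]
ft_force: [0.5, 0.1, 5.4]
finger_gap: 0.4
clock: 5.65
eef_pos: [554.1, 116.9, 76.6]
orientation: [-180.0, -0.1, 175.2]
ft_force: [0.2, -0.1, 0.8]
finger_gap: 0.6
```

The tip dropped off the bar at world y of about 117, which agrees with the notch end near y 129. I'll move on to the notch centre.

```bash
python3 -m creep '{"xyz":[[0,-0.003,0],[0,-0.004,0],[0,-0.003,0],[0,0,0]],"spin":[0,0,0,0],"fingers":[1,1,1,1]}';python3 -m creep '{"xyz":[[0,0,0.002],[0,0,0.002],[0,0,0.002],[0,0,0]],"spin":[0,0,0,0],"fingers":[1,1,1,1]}'
```

```text
clock: 6.05
eef_pos: [553.5, 107.0, 76.9]
orientation: [180.0, -0.0, 175.2]
ft_force: [0.2, 0.7, -0.6]
finger_gap: 0.4
clock: 6.45
eef_pos: [553.4, 107.6, 70.6]
orientation: [180.0, -0.0, 175.2]
ft_force: [-0.2, -0.1, 0.5]
finger_gap: 0.6
```

```bash
python3 -m creep '{"xyz":[[0,0,0.002],[0,0,0.001],[0,0,0]],"spin":[0,0,0],"fingers":[1,1,1]}';python3 -m creep '{"xyz":[[0,0,0.001],[0,0,0.001],[0,0,0.001],[0,0,0]],"spin":[0,0,0,0],"fingers":[1,1,1,1]}'
```

```text
clock: 6.75
eef_pos: [553.7, 107.5, 67.9]
orientation: [180.0, 0.0, 175.2]
ft_force: [0.7, 0.3, 1.8]
finger_gap: 0.8
clock: 7.15
eef_pos: [553.7, 107.5, 64.9]
orientation: [180.0, 0.0, 175.2]
ft_force: [-0.5, 1.7, 2.2]
finger_gap: 0.2
```

```bash
python3 -m creep '{"xyz":[[0,0,0.001],[0,0,0.001],[0,0,0.001],[0,0,0]],"spin":[0,0,0,0],"fingers":[1,1,1,1]}';python3 -m creep '{"xyz":[[0,0,0.0007],[0,0,0]],"spin":[0,0],"fingers":[1,1]}'
```

```text
clock: 7.55
eef_pos: [553.6, 107.5, 61.9]
orientation: [180.0, 0.0, 175.2]
ft_force: [1.0, 2.8, 4.4]
finger_gap: 0.5
clock: 7.75
eef_pos: [553.7, 107.5, 61.3]
orientation: [180.0, 0.0, 175.2]
ft_force: [0.6, 3.5, 4.1]
finger_gap: 0.7
```

```bash
python3 -m creep '{"xyz":[[0,0,0.0005],[0,0,0],[0,0,0]],"spin":[0,0,0],"fingers":[1,1,1]}'
python3 - <<'E'
from h import *
for n in ["top","scene","wrist"]:
    cv2.imwrite(f"pics/d_{n}.png",cams.snapshot(n))
a=cv2.resize(cv2.imread("pics/d_top.png")[105:205,160:290],None,fx=3,fy=3,interpolation=2)
b=cv2.resize(cv2.imread("pics/d_scene.png")[150:250,205:335],None,fx=3,fy=3,interpolation=2)
cv2.imwrite("pics/d_both.png",np.hstack([a,b]))
for i in range(3):
  s=env.get_state();print(s["eef_pos"].round(2),s["ft_force"].round(1),s["wrist_torque"].round(2))
E
```

```text
clock: 8.05
eef_pos: [553.7, 107.5, 61.2]
orientation: [180.0, 0.0, 175.2]
ft_force: [-1.3, 2.8, 8.8]
finger_gap: 0.6
[553.68 107.55  61.19] [-1.1  3.5  9.1] [0.51 0.22 0.  ]
[553.68 107.55  61.19] [-1.1  3.5  9.1] [0.51 0.22 0.  ]
[553.68 107.55  61.19] [-1.1  3.5  9.1] [0.51 0.22 0.  ]
```

View pics/d_both.png

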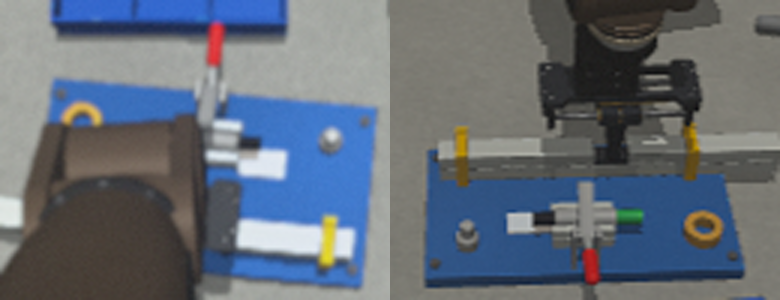

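View pics/d_wrist.png

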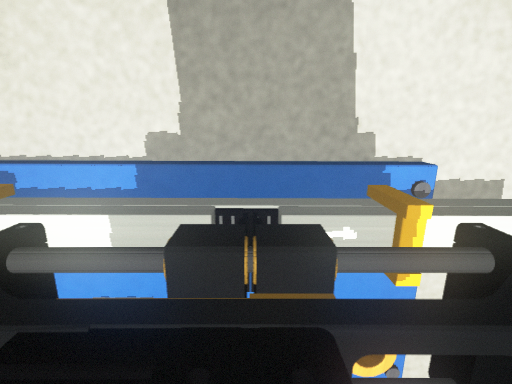

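The tip is in the middle of the notch (wrist image columns 215–279, fingers at 250). The descent stopped firmly at TCP z 61.2, 16.1 mm below the bar-top contact, with about 9 N. The clamp's red handle has moved, from scene pixel (272,229) to (272,238), and the part looks undisturbed. I'll check that it holds, then hand in.

```bash
python3 -m creep '{"xyz":[[0,0,0],[0,0,0],[0,0,0]],"spin":[0,0,0],"fingers":[1,1,1]}'; python3 -c "
from workcell import env
env.close_job()"
```

```text
clock: 8.5
eef_pos: [553.7, 107.5, 61.2]
orientation: [180.0, 0.0, 175.2]
ft_force: [-1.2, 3.4, 8.5]
finger_gap: 0.6
the job is handed in; nothing more can be done
```

I pressed the release key down to its stop and handed the job in at 8.5 s with the fingers still holding it down. No verdict was reported.

- **Run along the bar:** I closed the fingers and rested the tip on the bar about 107 mm from the middle, beside the left guide. The first touch reached 13 N, so I eased off to about 5–6 N. I slid the tip towards the middle until it dropped off the bar's top at about 55 mm, then moved on to the notch centre (about 45 mm) and pressed.
- **Key:** The TCP stopped firmly at z 61.2, 16.1 mm below the bar-top contact. That matches the 8 mm notch depth plus the full 8 mm of key travel. The holding force was steady at about 8.5–9 N.
- **Clamp and part:** The last pictures show the clamp lever moved and the part still in its cradle. I did not measure the clamp angle; I take it as open from the key travel and the lever's movement. In the last pictures, the things I could see on the plate had not moved. I did not check the jar, loupe, driver or cup again.
- **Disagreements:** A side force of about 3 N along the bar remained while pressing, and I did not trace its cause. The notch centre came out 2–4 mm apart between the cameras; the point where the tip dropped agreed with the wrist camera.

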